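# Hang the can holder in the service tote and load it

## Robot

A 6-joint arm with a two-finger parallel gripper is mounted at the origin on the work surface. World frame = base frame: x ahead of the robot, y to its left, z up, the work surface at z = 0. Lengths are in m, angles in rad, forces in N, time in s.
With the tool pointing down it reaches from about 0.375 to 0.9 m from the base axis. Payload 3.1 kg.
Tool frame: the origin (TCP) lies at the centre of the arm's flange, where the gripper is bolted on; the fingertips stand 173 mm ahead of it and the grasp point (between the pads) lies 155 mm ahead of it (tip_extent is the distance from the TCP to the fingertips, in m); z points along the fingers, y is the direction in which the jaws open and shut (so a half turn about z gives the same grasp; the last joint's range is limited). The gripper opens to 85 mm and grips with 20 to 120 N. Pads are 22 mm wide; open, the fingers measure 114 mm over their backs; the gripper's body (76 mm by 85 mm) begins 54 mm behind the grasp point. The pads swing forward as they close: fully open they stand 13 mm farther back than shut.
Start: joints at [-1.464, 0.527, 1.433, -0, 1.181, -0.178], TCP at [0.176, -0.6, 0.405] pointing down, gripper open.
Joint ranges: [-3.08, 3.08], [-0.75, 2.2], [0.22, 2.44], [-1.43, 4.57], [0, 2.65], [-2.85, 2.85]. Speed limits (rad/s): [2.79, 2.79, 3.14, 3.14, 3.14, 3.14].

## Interface

Orientations are given as a unit quaternion [x, y, z, w].
In Python, from station import sense, snapshot, sign_off, tip_extent gives the robot as it stands. The module is installed in compiled form; this text tells all that it offers.
- The arm moves only by the tool servo_tool, never from a script. Its argument "rows" is a list of rows, each a list of 3 entries, a list of its own where there are three numbers: the shift along the tool's x, y, z in mm, then the turn about the tool's z in degrees, then the opening, from -1 (shut) to 1 (fully open), so that 0 is half open. A call has 1 to 8 rows; each row is the pose to reach, as a shift and turn from the pose measured when the call began, along the tool's axes at that moment; what a row does not reach only later rows make up. A row lasts 1/10 s, in which the tool goes at most 50 mm and 8.59 degrees, less where a joint would pass 70% of its speed; a pose out of reach is approached as far as the arm can. A call with a gripper value outside its range is refused whole. The fingers move at their own pace and stop on an object; "force" is the grip in N (left out, the last holds). Time passes only in rows, so rows that repeat a pose let the fingers close. It gives the time, the measured TCP pose, the force and the opening at its end, in the units of the state.
- sense(): the state, without advancing time (a new reading comes with each control period).
- snapshot(name): name is "scene" or "side" or "wrist"; returns a dict with "image" (480x640x3 uint8, blue, green, red), "z_map" (480x640 float32, m along the optical axis (not along the pixel's ray), 0 where there is no reading), "vertical_fov" (degrees; the focal length in pixels is half the picture's height over the tangent of half this angle, whatever the lens; pixels are square), "cx", "cy" (the principal point, pixels), "cam_to_world" (4x4, takes a point from camera to world coordinates). Camera axes: x right, y down, z forward; pixel columns grow to the right and rows downward; lengths in m; the calibration is good to about 2 mm. A picture is of the moment at which its call begins.
- sign_off(): hands the job in, once; it reports no verdict.
The state is a dict: "t": time; "q": joint angles; "qd": joint speeds; "tau": joint torques, N m; "tcp_pos": TCP position; "tool_rot": TCP orientation; "force": force on the tool from outside, world axes, zero at the start; "ft_torque": the same for the moment, N m; "finger_gap": opening from 0.0 (shut) to 1.0 (fully open).
Only numpy, scipy, OpenCV 4.12 (cv2) and the standard library are available. Lean on these libraries where they do the work, as an engineer would, in place of code of your own. Each camera call takes 0.05 s, during which the arm holds its last target. There are 200 camera calls.

## Task

Hang the orange hook-on holder inside the blue tote by hooking its lip over the tote wall that faces the robot, so that it hangs level, and let go of it. Then stand the red spray can with the white cap upright in the hanging holder. Leave the other cans and the other loose things on the bench where they are.

Things in the scene. Friction and masses are not known exactly. Their poses are not given: they have to be found in the camera images.
- holder: Orange hook-on can holder, loose, 0.18 kg, upright on the bench at first. Square open cup 70 x 70 mm, 75 high, walls and floor 3. Origin: centre of the cup's underside, z up. A bent lip 60 wide sticks out on its -x side, level with the cup's top (see holder_slot); a black grip tab stands on it (see holder_tab). Hung on the blue tote's -x wall, its origin is at x -49, z 25 in the tote's frame, axes along the tote's.
- holder_slot (a point): Middle of where the tote wall sits under the lip: x -43, y 0, z 75 mm in the holder's frame (axes as its). Slot open downward, 11 mm wide: cup face x -35, inner face of the 4 mm downturn x -46; from z 57 down to 45 the downturn flares out, its inner edge to x -53. A rounded spacer rib low on the cup (z 4 to 12) stands out to x -39 and must pass inside the wall. Lip top z 79.
- holder_tab (a point): Middle of the black upright grip tab on top of the holder's lip: in the holder's frame x -36, y 0, z 101 mm (axes as the holder's). The tab is 8 mm thick in x, 44 wide in y, from z 79 to 123; it is the holder's highest part, free on both faces.
- tote_blue: Blue open tote, fixed to the bench, 190 (x) by 240 (y) by 100 mm high; upright walls 5 thick with plain top edges, floor 5. Origin: centre of its underside, z up. Its -x wall faces the robot: outer face x -95, inner x -90. Fixed stock up to 55 high fills its floor from x +32 on; the rest is empty.
- tote_rim (a point): Middle of the top edge of the blue tote's wall that faces the robot: in the tote's frame x -92.5, y 0, z 100 mm (axes as the tote's; the edge runs along y). The holder's slot goes over this edge.
- can_red: Red spray can with a white cap and a white band, loose, about 0.26 kg, standing upright. Body 44 mm diameter to 110 mm height, shoulder 40 mm diameter to 118 mm, cap 38 mm diameter from 118 to 160 mm (top). Origin: centre of its underside; z up along the can. The cap is smooth: in a light grip or a jerky move the can may swing between the fingers.
- can_yellow: Yellow spray can with a black cap, same size as the red one, standing upright near it; to be left alone. Origin: centre of its underside.
- can_green: Green spray can with a black cap, same size as the red one, standing upright near it; to be left alone. Origin: centre of its underside.
- tote_grey: Grey tote of the same shape and contents as the blue one, fixed to the bench on the other side; not to be used. Origin: centre of its underside.
- tape: Roll of brown packing tape lying flat, 100 mm diameter, 48 mm high; to be left alone. Origin: centre of its underside.
- carton: Small closed carton, 70 x 120 mm, 50 mm high; to be left alone. Origin: centre of its underside.
- meter: Yellow multimeter lying flat, 150 x 62 mm, 28 mm high, behind the cans; to be left alone. Origin: centre of its underside.
Things that resemble listed ones, but are neither listed nor needed, are in the scene too. Leave any pink or purple look-alike of the can_red alone.

How it is judged:
On the way:
1. the holder hangs level by its lip on the robot-side wall of the blue tote, let go, with the red can not yet in it (x of holder in the frame of tote_blue between -0.058 and -0.042 m and y of holder in the frame of tote_blue between -0.085 and 0.085 m and z of holder in the frame of tote_blue between 0.02 and 0.032 m and angle between holder's own z axis and vertical below 0.14 rad and angle between the x axis of holder and the x axis of tote_blue, either way round below 0.2 rad and linear speed of holder below 0.02 m/s and angular speed of holder below 0.2 rad/s and contact force between the fingers and holder below 0.2 N and horizontal distance between can_red and holder above 0.07 m), for 0.3 s.
At the end, for the whole second after the job is handed in: Holder hung on the blue tote's robot-side wall (in the tote's frame x -58 to -42, y within 85, z 20 to 32 mm; tilt under 0.14, turned under 0.2 rad); red can standing in it (within 22 mm of its middle, underside at most 15 mm above the holder's, lean under 0.35 rad); both at rest (x of holder in the frame of tote_blue between -0.058 and -0.042 m and y of holder in the frame of tote_blue between -0.085 and 0.085 m and z of holder in the frame of tote_blue between 0.02 and 0.032 m and angle between holder's own z axis and vertical below 0.14 rad and angle between the x axis of holder and the x axis of tote_blue, either way round below 0.2 rad and x of can_red in the frame of holder between -0.022 and 0.022 m and y of can_red in the frame of holder between -0.022 and 0.022 m and z of can_red in the frame of holder between -0.005 and 0.015 m and angle between can_red's own z axis and vertical below 0.35 rad and linear speed of holder below 0.02 m/s and angular speed of holder below 0.2 rad/s and linear speed of can_red below 0.03 m/s and angular speed of can_red below 0.5 rad/s); the robot touches nothing.
It fails at once if another can is knocked over or moved more than 40 mm (angle between any of can_yellow, can_green's own z axis and vertical above 0.5 rad or distance of any of can_yellow, can_green from where it was at the start of the episode above 0.04 m).
It fails at once if the tape, the carton or the meter is moved more than 40 mm (distance of any of tape, carton, meter from where it was at the start of the episode above 0.04 m).
It also fails if it takes over 72 s, if anything falls off the work surface, if the arm or the gripper's body presses on something with over 40 N, if the wrist force passes 120 N, or if a joint passes its speed limit or range.

## Working session

There is one attempt and no reset: what is moved stays moved. The work goes in short steps, Python scripts to look and compute and a tool call to move; the robot and the scene stay as the last step left them, time stands still between calls to the robot, and variables do not carry over. Pictures are saved under pics/ and viewed, about 8 in all and at most 12, crops included, and the job is handed in when it is done.

Besides the shell and the picture viewer there is one more tool, called after "Call:" by a JSON object that holds its "op" and its "data". servo_tool: Moves the arm, as the interface text tells. Its arguments: {"type":"object","properties":{"rows":{"type":"array"},"force":{"type":"number"}},"required":["rows"]}

```bash
mkdir -p pics
cat > h.py <<'E'
import numpy as np, cv2
from station import sense, snapshot, sign_off, tip_extent
from scipy.spatial.transform import Rotation as R
def pts(s):
    z=s["z_map"]; f=240/np.tan(np.radians(s["vertical_fov"])/2)
    v,u=np.mgrid[0:480,0:640]
    P=np.stack([(u-s["cx"])/f*z,(v-s["cy"])/f*z,z],-1)
    M=np.array(s["cam_to_world"]); W=P@M[:3,:3].T+M[:3,3]; W[z==0]=np.nan
    return W
def totool(d):
    "world vector (m) -> tool mm"
    return 1000*R.from_quat(sense()["tool_rot"]).inv().apply(d)
E
python3 - <<'E'
from h import *
s=sense(); print(s["t"],s["tcp_pos"],s["tool_rot"],tip_extent)
for n in("scene","side"):
    a=snapshot(n); cv2.imwrite(f"pics/{n}0.png",a["image"]); np.savez(f"{n}0.npz",W=pts(a),I=a["image"]); print(n,a["vertical_fov"],np.round(a["cam_to_world"],3).tolist())
E
```

```text
0.0 [ 0.17559338 -0.59946069  0.40371906] [ 9.89875658e-01  1.41932938e-01  5.37428167e-05 -1.10431420e-03] 0.1734
scene 46.785398033967844 [[-0.326, 0.571, -0.754, 1.582], [0.945, 0.188, -0.266, 0.348], [-0.01, -0.799, -0.601, 0.924], [0.0, 0.0, 0.0, 1.0]]
side 52.76413467549357 [[-0.976, -0.126, 0.178, 0.326], [-0.217, 0.612, -0.761, 0.865], [-0.013, -0.781, -0.624, 0.792], [0.0, 0.0, 0.0, 1.0]]
```

View pics/scene0.png

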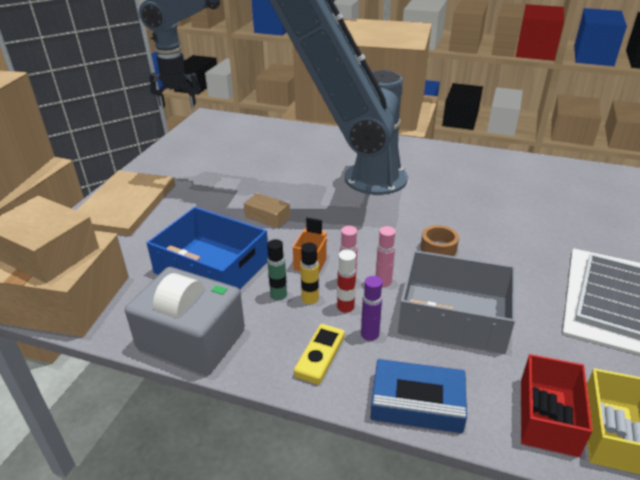

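View pics/side0.png

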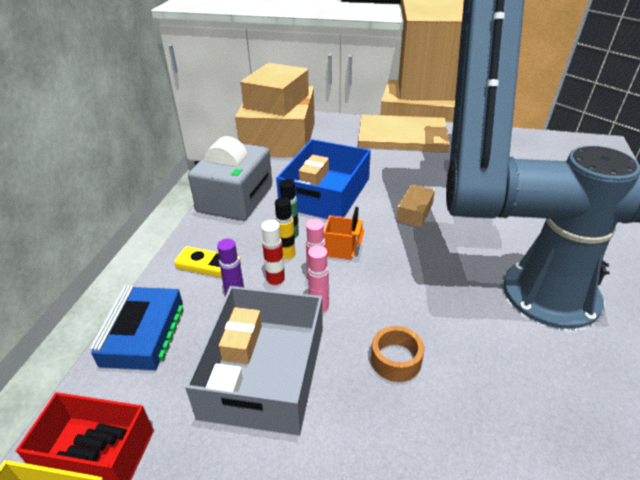

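Red can with white cap and band: scene (346,281), side (272,252). It could be mistaken for the pinks at scene (348,245) and (386,255), or the purple at (372,308). The holder is at scene (311,250), side (343,237), and the blue tote at scene (209,245), side (325,178). The brown tape at scene (440,240) and side (397,353) resembles the holder's orange. Next I measure positions and check the choice in one crop.

Run:
```python
from h import *
for n in("scene","side"):
    d=np.load(f"{n}0.npz"); W,I=d["W"],d["I"]; H=cv2.cvtColor(I,cv2.COLOR_BGR2HSV); h,s,v=[H[...,i].astype(int) for i in range(3)]
    ws=(W[...,0]>.2)&(W[...,0]<1)&(abs(W[...,1])<.6)&(W[...,2]>.015)&(W[...,2]<.2)
    def cl(m,name,minA=60):
        k,l,st,c=cv2.connectedComponentsWithStats((m&ws).astype(np.uint8))
        for i in range(1,k):
            if st[i,4]>minA:
                p=W[l==i]; print(n,name,st[i,4],c[i].round(),"lo",np.percentile(p,3,0).round(3),"hi",np.percentile(p,97,0).round(3))
    cl((h<5)|(h>176)&(s>150),"red"); cl((h>6)&(h<14)&(s>200)&(v>120),"orange"); cl((h>110)&(h<125)&(s>170),"blue",500)
    cl((s<40)&(v>170)&(W[...,2]>.1),"white"); cl((v<60)&(W[...,2]>.075),"black"); cl((h>20)&(h<32)&(s>150),"yellow"); cl((h>135)&(h<150)&(s>100),"purp"); cl((h>150)&(h<178)&(s>60)&(s<170),"pink")
    # blue tote rim
    m=(h>105)&(h<128)&(s>120)&ws&(abs(W[...,2]-.1)<.004)
    k,l,st,c=cv2.connectedComponentsWithStats(cv2.dilate(m.astype(np.uint8),np.ones((5,5))))
    for i in range(1,k):
        if st[i,4]>300:
            p=W[(l==i)&m][:,:2].astype(np.float32); r=cv2.minAreaRect(p*1000); print(n,"rim",c[i].round(),r,(cv2.boxPoints(r)).round().tolist())
    # holder tops
    m=(h>4)&(h<16)&(s>180)&ws&(abs(W[...,2]-.077)<.005)
    p=W[m][:,:2]; print(n,"holder top",len(p),cv2.minAreaRect((p*1000).astype(np.float32)))
a=np.load("scene0.npz")["I"][200:350,240:420]; b=np.load("side0.npz")["I"][170:320,220:400]
cv2.imwrite("pics/crop.png",np.hstack([cv2.resize(x,None,fx=2.2,fy=2.2,interpolation=2) for x in(a,b)]))
```

```text
scene red 227 [346. 283.] lo [0.635 0.067 0.068] hi [0.651 0.103 0.108]
scene red 193 [176. 283.] lo [ 0.84  -0.243  0.175] hi [ 0.866 -0.196  0.18 ]
scene red 123 [345. 303.] lo [0.636 0.068 0.015] hi [0.651 0.103 0.04 ]
scene red 3730 [554. 403.] lo [0.723 0.497 0.017] hi [0.884 0.599 0.079]
scene white 159 [347. 255.] lo [0.548 0.052 0.107] hi [0.644 0.099 0.161]
scene white 2476 [180. 298.] lo [ 0.778 -0.302  0.126] hi [ 0.908 -0.136  0.178]
scene black 197 [314. 225.] lo [ 0.461 -0.072  0.083] hi [ 0.471 -0.034  0.122]
scene black 264 [275. 250.] lo [ 0.629 -0.101  0.124] hi [ 0.659 -0.07   0.16 ]
scene black 281 [309. 254.] lo [ 0.616 -0.022  0.124] hi [0.647 0.009 0.16 ]
scene yellow 222 [309. 275.] lo [ 0.631 -0.022  0.067] hi [0.651 0.012 0.107]
scene yellow 124 [310. 295.] lo [ 0.634 -0.019  0.016] hi [0.651 0.012 0.042]
scene yellow 461 [322. 356.] lo [0.739 0.05  0.017] hi [0.877 0.109 0.029]
scene yellow 85 [314. 356.] lo [0.801 0.054 0.023] hi [0.843 0.091 0.031]
scene purp 348 [373. 287.] lo [0.683 0.147 0.125] hi [0.718 0.178 0.16 ]
scene purp 529 [371. 319.] lo [0.70
[... 1657 characters left out ...]
6] hi [0.625 0.014 0.042]
side yellow 683 [197. 260.] lo [0.758 0.049 0.017] hi [0.866 0.109 0.031]
side purp 327 [227. 250.] lo [0.677 0.148 0.126] hi [0.709 0.181 0.161]
side purp 277 [231. 277.] lo [0.674 0.164 0.053] hi [0.707 0.184 0.109]
side pink 251 [315. 235.] lo [0.514 0.06  0.122] hi [0.547 0.08  0.159]
side pink 897 [318. 276.] lo [0.484 0.072 0.026] hi [0.548 0.17  0.158]
side rim [325. 165.] ((587.8403930664062, -297.12255859375), (250.2478485107422, 193.1112518310547), 79.95301055908203) [[471.0, -403.0], [661.0, -437.0], [705.0, -191.0], [515.0, -157.0]]
side holder top 117 ((542.7365112304688, -16.902503967285156), (216.34829711914062, 97.13081359863281), 35.379032135009766)
```

View pics/crop.png

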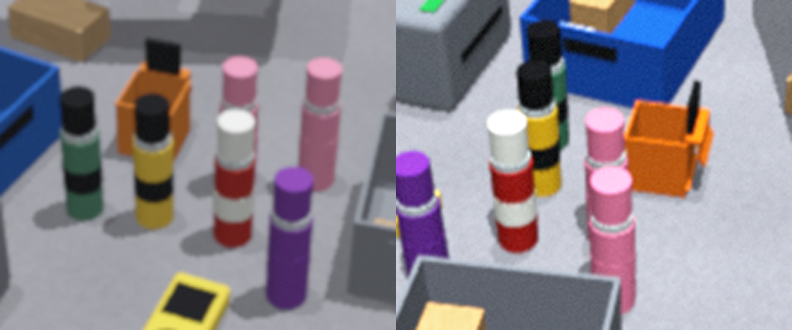

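The crop confirms the red can with white cap and white band at scene (346,280) / side (272,250), near (0.625, 0.083). The holder's black tab is at scene (314,225), near (0.465, -0.053), with the lip towards the robot. I'll move above it.

Call:
{"op": "servo_tool", "data": {"rows": [[[33,-33,0],-8,1],[[66,-66,0],-16,1],[[99,-99,0],-24,1],[[132,-132,0],-32,1],[[165,-165,0],-40,1],[[198,-198,0],-48,1],[[231,-231,0],-56,1],[[264,-264,0],-64,1]]}}

```text
t: 0.9
tcp_pos: [0.3552, -0.2702, 0.4043]
tool_rot: [0.763, 0.647, 0.001, -0.001]
force: [1.1, 0.3, -0.2]
finger_gap: 1.001
```

Run:
```python
from h import *
s=sense(); print(s["t"],s["tcp_pos"],R.from_quat(s["tool_rot"]).as_matrix().round(3).tolist(),totool(np.array([.44,-.055,.405])-s["tcp_pos"]))
```

```text
0.9 [ 0.35520504 -0.2701711   0.4042954 ] [[0.163, 0.987, -0.0], [0.987, -0.163, 0.002], [0.002, -0.001, -1.0]] [226.12084295  48.56531005  -0.23891715]
```

Call:
{"op": "servo_tool", "data": {"rows": [[[45,10,0],-2,1],[[90,20,0],-4,1],[[135,30,0],-6,1],[[180,40,0],-8,1],[[226,48,0],-9,1],[[226,48,0],-9,1],[[226,48,0],-9,1]]}}

```text
t: 1.6
tcp_pos: [0.4394, -0.0539, 0.4046]
tool_rot: [0.708, 0.706, 0.0, -0.001]
force: [0.3, 0.1, -0.1]
finger_gap: 0.999
```

Run:
```python
from h import *
s=sense(); print(s["t"],s["tcp_pos"],s["q"])
a=snapshot("wrist"); cv2.imwrite("pics/w1.png",a["image"]); np.savez("w1.npz",W=pts(a),I=a["image"])
print(np.round(a["cam_to_world"],3).tolist())
W=pts(a);I=a["image"];H=cv2.cvtColor(I,cv2.COLOR_BGR2HSV);h,s_,v=[H[...,i].astype(int) for i in range(3)]
near=(abs(W[...,0]-.48)<.1)&(abs(W[...,1]+.05)<.08)
for nm,m in(("tab",(v<70)&(abs(W[...,2]-.123)<.006)&near),("lip",(s_>150)&(h<18)&(abs(W[...,2]-.079)<.006)&near),("org",(s_>150)&(h<18)&near&(W[...,2]>.06))):
    p=(W[m][:,:2]*1000).astype(np.float32)
    if len(p)>5: print(nm,len(p),W[m].mean(0).round(4),cv2.minAreaRect(p),cv2.boxPoints(cv2.minAreaRect(p)).round().tolist())
```

```text
1.6 [ 0.43943914 -0.05385611  0.4045697 ] [-3.75817993e-01  2.83550112e-01  1.87007762e+00  1.85865804e-03
  9.89582883e-01 -3.73639047e-01]
[[1.0, -0.004, -0.001, 0.439], [-0.004, -0.956, -0.292, 0.022], [-0.0, 0.292, -0.956, 0.374], [0.0, 0.0, 0.0, 1.0]]
tab 518 [ 0.4611 -0.0528  0.1223] ((461.1731872558594, -53.08079528808594), (7.195186138153076, 42.74287414550781), 1.0061520338058472) [[457.0, -32.0], [458.0, -75.0], [465.0, -74.0], [464.0, -32.0]]
lip 1502 [ 0.4758 -0.0492  0.077 ] ((489.9993591308594, -53.56439208984375), (69.33489227294922, 84.64347076416016), 89.91626739501953) [[448.0, -88.0], [532.0, -88.0], [532.0, -19.0], [448.0, -19.0]]
org 2291 [ 0.4849 -0.0517  0.0793] ((456.16668701171875, -53.60701370239258), (152.24624633789062, 69.56027221679688), 0.07816940546035767) [[380.0, -19.0], [380.0, -88.0], [532.0, -88.0], [532.0, -19.0]]
```

View pics/w1.png

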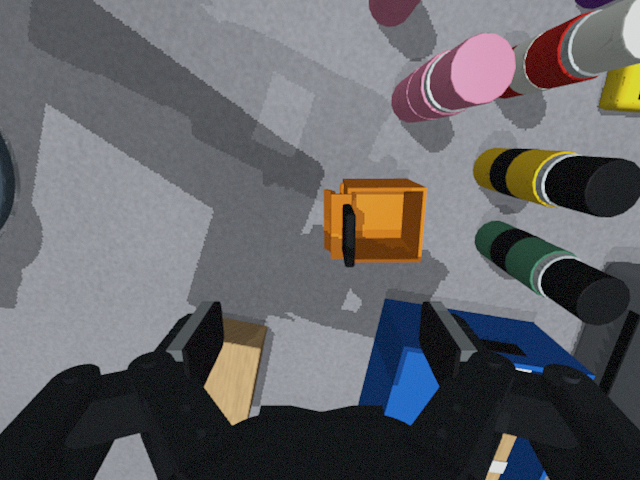

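The wrist view shows the holder at about (375,220) px with the tab at (348,235). It's at yaw about 0, with the tab at (0.461, -0.053). I'll descend and grip the tab.

Call:
{"op": "servo_tool", "data": {"rows": [[[1,11,40],0,0.2],[[1,22,80],0,0],[[1,22,115],0,0],[[1,22,144],0,0],[[1,22,144],0,-0.3],[[1,22,144],0,-1],[[1,22,144],0,-1],[[1,22,144],0,-1]], "force": 60}}

```text
t: 2.45
tcp_pos: [0.4615, -0.0543, 0.262]
tool_rot: [0.709, 0.705, 0.001, 0.0]
force: [1.0, -0.6, -2.2]
finger_gap: 0.09
```

Call:
{"op": "servo_tool", "data": {"rows": [[[0,0,0],0,-1],[[0,0,0],0,-1],[[0,0,-10],0,-1],[[0,0,-30],0,-1],[[0,0,-60],0,-1],[[0,0,-95],0,-1],[[0,0,-130],0,-1],[[0,0,-130],0,-1]]}}

```text
t: 3.25
tcp_pos: [0.4624, -0.0545, 0.3969]
tool_rot: [0.709, 0.705, 0.003, 0.006]
force: [1.1, 0.2, -1.6]
finger_gap: 0.083
```

```bash
cat > hold.py <<'E'
from h import *
def hold(name):
    a=snapshot("wrist"); I=a["image"]; W=pts(a); cv2.imwrite(f"pics/{name}.png",I)
    s=sense(); p=np.array(s["tcp_pos"]); print("t",s["t"],"tcp",p.round(4),"F",np.round(s["force"],1),"gap",s["finger_gap"])
    H=cv2.cvtColor(I,cv2.COLOR_BGR2HSV);h,S,v=[H[...,i].astype(int) for i in range(3)]
    m=(S>170)&(h>5)&(h<16)&(np.hypot(W[...,0]-p[0],W[...,1]-p[1])<.12)
    z=W[m][:,2]; top=np.percentile(z,97); m2=m&(W[...,2]>p[2]-.21)
    r=cv2.minAreaRect((W[m2][:,:2]*1000).astype(np.float32)); print("orange n",m.sum(),"top z",top,"rel tcp",top-p[2],"rect",r)
    return a,W,h,S,v
E
python3 -c "
from hold import *
a,W,h,S,v=hold('w2')
m=(h>105)&(h<128)&(S>120)&(abs(W[...,2]-.1)<.005)
p=(W[m][:,:2]*1000).astype(np.float32); print(len(p),p.min(0),p.max(0))
np.savez('w2.npz',W=W,I=a['image'])"
```

```text
t 3.3 tcp [ 0.4616 -0.0543  0.3947] F [-0.6 -0.4 -2.2] gap 0.08752084641914938
orange n 12599 top z 0.2135679327676769 rel tcp -0.1811596879469072 rect ((491.1354064941406, -53.95540237426758), (69.95781707763672, 89.69021606445312), 89.58179473876953)
1095 [ 590.7405  -241.15613] [ 702.9429  -176.58403]
```

View pics/w2.png

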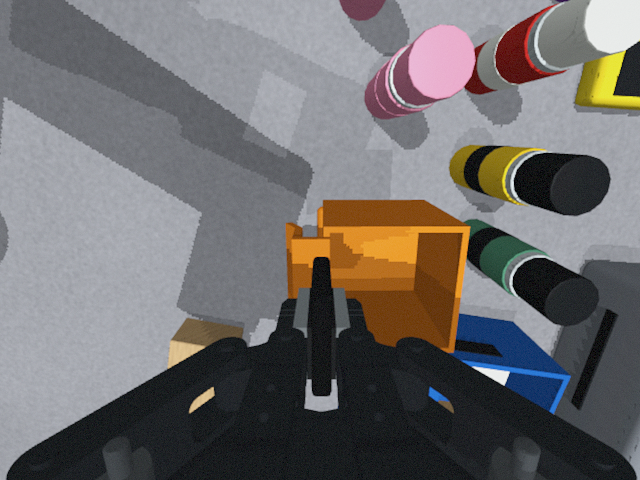

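Gripped and level. The lifted cup shows at about (380,280) px with the tab between the pads at (320,320). I'll carry it above the wall of the blue tote and look again.

Call:
{"op": "servo_tool", "data": {"rows": [[[-20,4,-3],1,-1],[[-58,11,-8],3,-1],[[-100,19,-8],5,-1],[[-142,27,-8],7,-1],[[-184,36,-8],9,-1],[[-215,42,-8],10,-1],[[-228,44,-8],10,-1],[[-228,44,-8],10,-1]]}}

```text
t: 4.1
tcp_pos: [0.5039, -0.2838, 0.4019]
tool_rot: [0.769, 0.64, 0.002, 0.002]
force: [0.1, 0.7, -1.6]
finger_gap: 0.085
```

```bash
python3 -c "
from hold import *
a,W,h,S,v=hold('w3')
print(sense()['qd'])
np.savez('w3.npz',W=W,I=a['image'])
m=(h>105)&(h<128)&(S>120)&(abs(W[...,2]-.1)<.006)
p=W[m]; print(len(p)); 
R10=np.array([[.985,-.175],[.175,.985]]); q=(p[:,:2]-[.590,-.297])@R10.T
w=q[:,0]<-.07
print('wall n',w.sum(),q[w].min(0),q[w].max(0),np.percentile(q[w,0],[5,50,95]))
if w.sum()>20: print('fit line angle',cv2.fitLine(p[w][:,:2].astype(np.float32),cv2.DIST_HUBER,0,.01,.01).ravel())
print(R.from_quat(sense()['tool_rot']).as_matrix().round(4).tolist())
"
```

```text
t 4.15 tcp [ 0.5036 -0.2822  0.402 ] F [ 0.2 -0.4 -2. ] gap 0.08648754587963058
orange n 14398 top z 0.21922803544834213 rel tcp -0.18280301327076676 rect ((531.4054565429688, -287.1737976074219), (70.05714416503906, 88.43220520019531), 79.41641235351562)
[ 0.02808239 -0.02165342  0.02992483  0.00525415  0.00969269  0.001568  ]
6244
wall n 1285 [-0.09618579 -0.00341931] [-0.07013385  0.11837067] [-0.09579544 -0.09300228 -0.07538225]
fit line angle [ 0.20192017  0.979402    0.5095864  -0.22180402]
[[0.1802, 0.9836, 0.0054], [0.9836, -0.1802, 0.0016], [0.0026, 0.005, -1.0]]
```

View pics/w3.png

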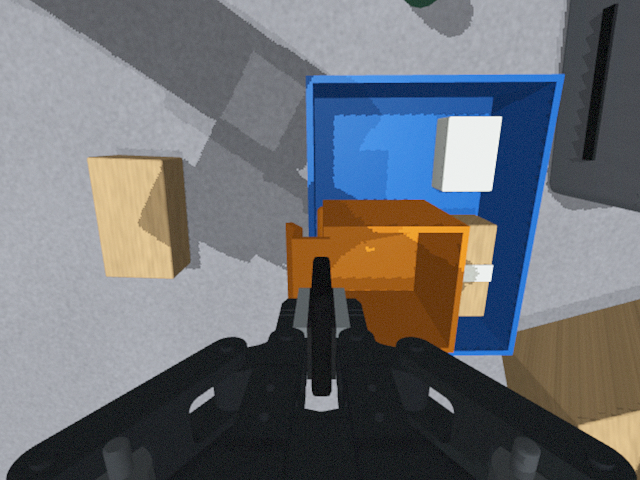

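```bash
cat > fit.py <<'E'
from hold import *
d=np.load('w3.npz');W,I=d['W'],d['I'];H=cv2.cvtColor(I,cv2.COLOR_BGR2HSV);h,S,v=[H[...,i].astype(int) for i in range(3)]
m=(h>105)&(h<128)&(S>120)&(v>190)&(abs(W[...,2]-.1)<.004)
p=W[m]; q=(p[:,:2]-[.590,-.297])@np.array([[.985,-.175],[.175,.985]]).T
w=(abs(q[:,0]+.093)<.006); x=q[w]
print('n',w.sum(),'z',np.median(p[w,2]),'ang',np.degrees(np.polyfit(x[:,1],x[:,0],1)[0]),'x pct',np.percentile(x[:,0],[2,20,50,80,98]).round(4))
for n,s in(('far',q[q[:,0]>.08]),('+y',q[q[:,1]>.11])): print(n,len(s),np.percentile(s,[2,50,98],axis=0).round(4).tolist())
# orange cup top (z ~ tcp-.187) inner/outer faces in TCP-centred tote-axis coordinates
t=np.array([.5036,-.2822]); mo=(S>170)&(h>5)&(h<16)&(W[...,2]>.402-.192)
o=(W[mo][:,:2]-t)@np.array([[.985,-.175],[.175,.985]]).T; print('orange top rel tcp',len(o),np.percentile(o,[.5,50,99.5],axis=0).round(4).tolist())
E
python3 fit.py
```

```text
n 632 z 0.09967797740048273 ang 1.6956344443559823 x pct [-0.096  -0.095  -0.0936 -0.0922 -0.0878]
far 1658 [[0.0825, -0.1183], [0.0908, 0.0261], [0.0935, 0.1169]]
+y 1814 [[-0.0913, 0.112], [0.0006, 0.1159], [0.0911, 0.1183]]
orange top rel tcp 2491 [[-0.0124, -0.0334], [0.005, 0.0212], [0.0718, 0.0348]]
```

```bash
cat >> fit.py <<'E'
print('---')
def line(s,ax):
    s=s.astype(np.float32); f=cv2.fitLine(s,cv2.DIST_WELSCH,0,.001,.001).ravel(); return f.round(4)
print('near',line(x[abs(x[:,0]+.0936)<.003],0),'y rng',x[:,1].min(),x[:,1].max())
print('far',line(q[abs(q[:,0]-.0915)<.004],0)); print('+y',line(q[abs(q[:,1]-.116)<.004],1))
E
python3 fit.py | sed -n '/---/,$p'
```

```text
---
near [ 0.0118  0.9999 -0.0937  0.0796] y rng 0.03881897095197142 0.11816611392810392
far [0.0014 1.     0.091  0.0147]
+y [ 1.000e+00 -1.200e-03  7.000e-04  1.159e-01]
```

Call:
{"op": "servo_tool", "data": {"rows": [[[0,0,12],0,-1],[[0,0,24],0,-1],[[0,0,36],0,-1],[[0,0,48],0,-1],[[0,0,60],0,-1],[[0,0,70],0,-1],[[0,0,70],0,-1]]}}

```text
t: 4.85
tcp_pos: [0.5036, -0.2817, 0.3301]
tool_rot: [0.768, 0.64, 0.002, -0.001]
force: [0.5, 0.0, -2.6]
finger_gap: 0.085
```

```bash
python3 -c "
from hold import *
hold('w4'); a=snapshot('side'); cv2.imwrite('pics/side4.png',cv2.resize(a['image'][120:260,250:430],None,fx=4,fy=4,interpolation=2))
p=np.array(sense()['tcp_pos'])[:2]-[.590,-.297]; print('tote x,y',p@[.985,-.175],p@[.175,.985], R.from_quat(sense()['tool_rot']).as_matrix()[:,2])"
```

```text
t 4.9 tcp [ 0.5038 -0.2819  0.3311] F [ 0.3 -0.6 -2. ] gap 0.08360714825466087
orange n 14752 top z 0.1474814372614869 rel tcp -0.18357543188253958 rect ((530.6815185546875, -284.0208740234375), (69.80880737304688, 88.69696044921875), 79.29995727539062)
tote x,y -0.08720959737633589 -0.0004343704236032082 [ 0.00527681  0.0017664  -0.99998452]
```

View pics/side4.png

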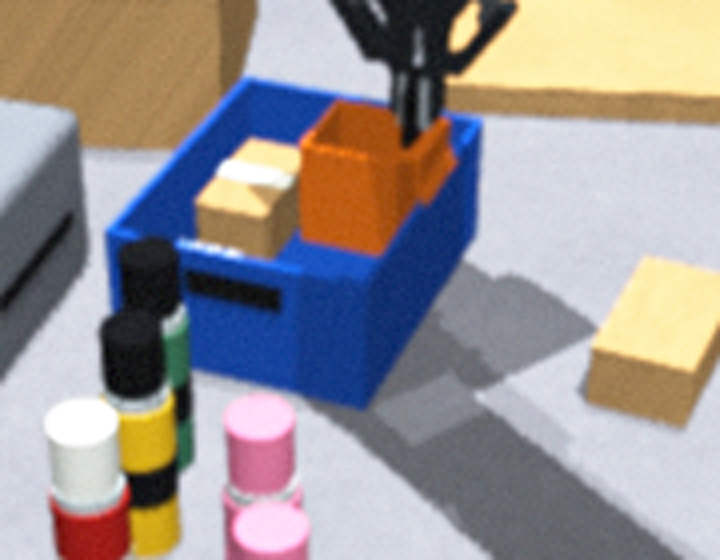

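The side crop shows the cup inside the wall at (345,180) and the lip outside at (440,165), with no contact force. I'll keep lowering.

Call:
{"op": "servo_tool", "data": {"rows": [[[0,0,7],0,-1],[[0,0,14],0,-1],[[0,0,21],0,-1],[[0,0,28],0,-1]]}}

```text
t: 5.35
tcp_pos: [0.5042, -0.2821, 0.3032]
tool_rot: [0.768, 0.64, 0.003, 0.001]
force: [0.5, -0.8, -2.2]
finger_gap: 0.086
```

Call:
{"op": "servo_tool", "data": {"rows": [[[0,0,5],0,-1],[[0,0,10],0,-1],[[0,0,14],0,-1],[[0,0,14],0,-1]]}}

```text
t: 5.75
tcp_pos: [0.5041, -0.282, 0.2885]
tool_rot: [0.768, 0.64, 0.002, 0.0]
force: [-0.3, 0.8, -1.2]
finger_gap: 0.085
```

```bash
python3 -c "
from hold import *
hold('w5')
p=np.array(sense()['tcp_pos'])[:2]-[.590,-.297]; print('tote x,y',p@[.985,-.175],p@[.175,.985])"
```

```text
t 5.8 tcp [ 0.5042 -0.282   0.2889] F [ 0.2 -0.3 -1.7] gap 0.08920653014063558
orange n 13994 top z 0.1058245488335676 rel tcp -0.18306617674514133 rect ((530.9484252929688, -284.7366638183594), (70.11984252929688, 88.26844024658203), 79.18740844726562)
tote x,y -0.08712907815865592 -0.00027568479778098683
```

Call:
{"op": "servo_tool", "data": {"rows": [[[0,0,1],0,-1],[[0,0,3],0,-1],[[0,0,3],0,-1]]}}

```text
t: 6.1
tcp_pos: [0.5043, -0.2821, 0.2866]
tool_rot: [0.768, 0.64, 0.003, 0.001]
force: [-1.2, 0.6, 3.4]
finger_gap: 0.087
```

Call:
{"op": "servo_tool", "data": {"rows": [[[0,0,0],0,-0.8],[[0,0,0],0,-0.4],[[0,0,0],0,-0.3],[[0,0,0],0,-0.3],[[0,0,-20],0,-0.3],[[0,0,-60],0,0],[[0,0,-100],0,0.5],[[0,0,-120],0,0.7]]}}

```text
t: 6.9
tcp_pos: [0.5043, -0.2827, 0.4102]
tool_rot: [0.768, 0.64, 0.003, 0.004]
force: [1.6, -0.4, -0.0]
finger_gap: 0.821
```

```bash
python3 -c "
from hold import *
a,W,h,S,v=hold('w6')
m=(S>170)&(h>5)&(h<16)&(W[...,2]>.095)&(abs(W[...,1]+.29)<.06)&(abs(W[...,0]-.53)<.08)
p=W[m]; A=np.c_[p[:,:2]-p[:,:2].mean(0),np.ones(len(p))]; 
print('n',len(p),'rect',cv2.minAreaRect((p[:,:2]*1000).astype(np.float32)),'z plane cup+lip',np.linalg.lstsq(A,p[:,2],rcond=None)[0], np.percentile(p[:,2],[5,50,95]))
cv2.imwrite('pics/side6.png',cv2.resize(snapshot('side')['image'][120:260,250:430],None,fx=4,fy=4,interpolation=2))
q=p[:,:2]-[.590,-.297]; q=q@np.array([[.985,-.175],[.175,.985]]).T; print('orange tote frame',np.percentile(q,[.5,50,99.5],axis=0))
"; cd pics; python3 -c "
import cv2,numpy as np
a=cv2.imread('w6.png');b=cv2.imread('side6.png');cv2.imwrite('c6.png',np.vstack([cv2.resize(a,(400,300)),cv2.resize(b,(400,300))]))"
```

```text
t 6.95 tcp [ 0.5047 -0.283   0.4126] F [ 1.  -0.5  1.1] gap 0.8457068230260434
orange n 5526 top z 0.10442111000611472 rel tcp -0.3081723365105464 rect ((514.7373657226562, -283.2681884765625), (91.47099304199219, 0.0), -178.2051239013672)
n 1084 rect ((522.708251953125, -283.7125549316406), (69.46540832519531, 105.27323913574219), 79.66960144042969) z plane cup+lip [-0.0919264   0.03401231  0.10456427] [0.0958161  0.10348984 0.12885519]
orange tote frame [[-0.09997445 -0.03313583]
 [-0.09107377  0.00637235]
 [-0.01637862  0.0358383 ]]
```

View pics/c6.png

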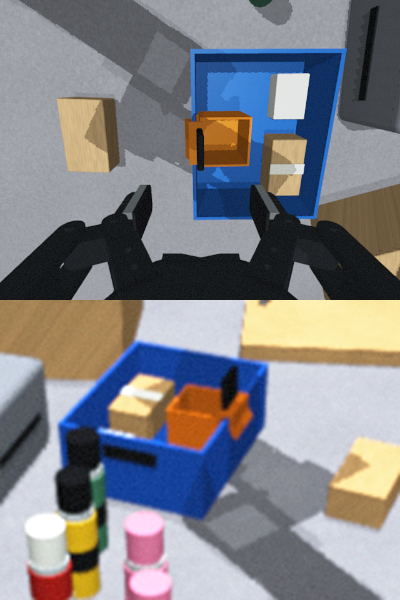

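The holder hangs level on the robot-side wall at tote x about -50, and it's released. In c6 the wrist image shows the cup at (225,140) and the side image shows the lip at (240,420). The next target is the red can. I'll set the jaw axis at about -38° to fit between its neighbours.

Call:
{"op": "servo_tool", "data": {"rows": [[[40,5,-5],4,0.5],[[88,12,-8],8,0.5],[[136,19,-8],12,0.5],[[184,25,-8],16,0.5],[[232,31,-8],20,0.5],[[280,38,-8],24,0.5],[[328,44,-8],28,0.5],[[370,50,-8],28,0.5]]}}

```text
t: 7.8
tcp_pos: [0.6201, 0.0746, 0.4166]
tool_rot: [0.9, 0.435, 0.003, 0.003]
force: [0.2, -0.6, -0.4]
finger_gap: 0.75
```

Call:
{"op": "servo_tool", "data": {"rows": [[[0,0,0],0,0.5],[[0,0,0],0,0.5]]}}

```text
t: 8.0
tcp_pos: [0.6196, 0.0758, 0.4146]
tool_rot: [0.9, 0.437, 0.002, 0.003]
force: [0.1, -0.9, -0.2]
finger_gap: 0.75
```

```bash
cat > can.py <<'E'
from h import *
import sys
def can(name):
    a=snapshot("wrist"); I=a["image"]; W=pts(a); cv2.imwrite(f"pics/{name}.png",I); s=sense(); p=np.array(s["tcp_pos"])
    H=cv2.cvtColor(I,cv2.COLOR_BGR2HSV);S=H[...,1].astype(int);v=H[...,2]
    m=(S<50)&(v>130)&(abs(W[...,2]-.16)<.006)&(np.hypot(W[...,0]-.625,W[...,1]-.083)<.05)
    c,r=cv2.minEnclosingCircle((W[m][:,:2]*1000).astype(np.float32))
    print("t",s["t"],"tcp",p.round(4),"n",m.sum(),"circle",c,r,"z",np.median(W[m][:,2]))
    t=np.array([*c,0])/1000; d=t-p; d[2]=0.293-p[2]; print("tool shift",totool(d).round(1)); M=R.from_quat(s["tool_rot"]).as_matrix(); print(M.round(3).tolist())
if __name__=="__main__": can(sys.argv[1])
E
python3 can.py w7
```

```text
t 8.05 tcp [0.6196 0.0746 0.4149] n 2154 circle (625.9324951171875, 83.71692657470703) 18.656511306762695 z 0.15960434235967208
tool shift [ 11.1  -1.5 121.9]
[[0.62, 0.784, 0.006], [0.784, -0.62, -0.004], [0.0, 0.007, -1.0]]
```

View pics/w7.png

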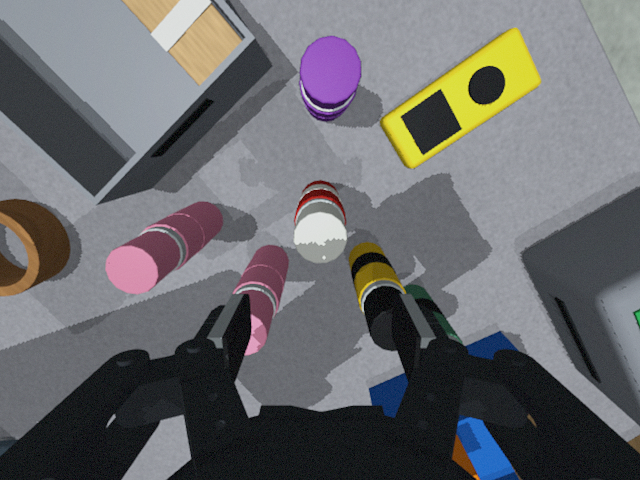

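The wrist image shows the white cap at (320,235), with the pink (265,300), yellow (375,290) and purple (330,75) cans clear of the jaw line. I'll descend.

Call:
{"op": "servo_tool", "data": {"rows": [[[11,-1.5,5],0,0.5],[[11,-1.5,30],0,0.4],[[11,-1.5,60],0,0.4],[[11,-1.5,90],0,0.4],[[11,-1.5,115],0,0.4],[[11,-1.5,122],0,0.4],[[11,-1.5,122],0,0.4]]}}

```text
t: 8.75
tcp_pos: [0.6257, 0.0827, 0.2915]
tool_rot: [0.9, 0.435, 0.0, 0.002]
force: [-0.4, -0.3, 0.0]
finger_gap: 0.698
```

Call:
{"op": "servo_tool", "data": {"rows": [[[0,0,0],0,0],[[0,0,0],0,-0.3],[[0,0,0],0,-1],[[0,0,0],0,-1],[[0,0,0],0,-1],[[0,0,0],0,-1]], "force": 80}}

```text
t: 9.35
tcp_pos: [0.6261, 0.0828, 0.293]
tool_rot: [0.9, 0.435, 0.002, 0.003]
force: [-1.4, -0.2, 6.5]
finger_gap: 0.426
```

Call:
{"op": "servo_tool", "data": {"rows": [[[0,0,-8],0,-1],[[0,0,-25],0,-1],[[0,0,-50],0,-1],[[0,0,-78],0,-1],[[0,0,-108],0,-1],[[0,0,-138],0,-1],[[0,0,-163],0,-1],[[0,0,-178],0,-1]]}}

```text
t: 10.15
tcp_pos: [0.6251, 0.0836, 0.4734]
tool_rot: [0.9, 0.435, 0.003, 0.004]
force: [0.0, -0.1, -2.1]
finger_gap: 0.427
```

Call:
{"op": "servo_tool", "data": {"rows": [[[0,0,-2],0,-1],[[0,0,-2],0,-1]]}}

```text
t: 10.35
tcp_pos: [0.6248, 0.0837, 0.4757]
tool_rot: [0.9, 0.435, 0.003, 0.004]
force: [0.6, 0.3, -2.5]
finger_gap: 0.426
```

```bash
python3 -c "
from h import *
s=sense(); p=np.array(s['tcp_pos']); print(p,s['force'],R.from_quat(s['tool_rot']).as_matrix().round(3).tolist(),totool(np.array([.540,-.287,.468])-p))
a=snapshot('side'); W=pts(a); H=cv2.cvtColor(a['image'],cv2.COLOR_BGR2HSV);h,S,v=[H[...,i].astype(int) for i in range(3)]
m=((h<6)|(h>174))&(S>150)&(np.hypot(W[...,0]-.626,W[...,1]-.083)<.08)&(W[...,2]>.1)
for lo in np.arange(.15,.32,.02):
  k=m&(abs(W[...,2]-lo)<.01)
  if k.sum()>10: print(round(lo,2),k.sum(),W[k].mean(0).round(4))
"
```

```text
[0.62483005 0.08371785 0.47567728] [ 0.57558704  0.25305249 -2.49591713] [[0.621, 0.784, 0.009], [0.784, -0.621, -0.004], [0.002, 0.009, -1.0]] [-343.22999989  163.73359716    8.44265075]
0.19 107 [0.6188 0.1001 0.1931]
0.21 152 [0.6184 0.0997 0.2097]
0.25 36 [0.6209 0.1005 0.2576]
0.27 172 [0.6202 0.1003 0.2698]
0.29 115 [0.6202 0.1003 0.2864]
```

Call:
{"op": "servo_tool", "data": {"rows": [[[-8,4,0],2,-1],[[-25,12,0],5,-1],[[-50,24,0],9,-1],[[-80,38,0],14,-1],[[-110,52,0],19,-1],[[-140,66,0],24,-1],[[-170,81,0],29,-1],[[-195,93,0],33,-1]]}}

```text
t: 11.2
tcp_pos: [0.5755, -0.1291, 0.4737]
tool_rot: [0.987, 0.159, 0.002, 0.002]
force: [0.3, 0.1, -2.1]
finger_gap: 0.428
```

```bash
python3 -c "
from h import *
s=sense(); p=np.array(s['tcp_pos']); M=R.from_quat(s['tool_rot']).as_matrix(); print(p,np.degrees(np.arctan2(M[1,0],M[0,0])),totool(np.array([.540,-.287,.468])-p))"
```

```text
[ 0.57547949 -0.12908868  0.47366295] 18.274681656450017 [-83.21978244 138.79503262   6.10371034]
```

Call:
{"op": "servo_tool", "data": {"rows": [[[-15,25,0],5,-1],[[-32,53,0],10,-1],[[-49,81,0],15,-1],[[-64,107,0],20,-1],[[-76,126,0],25,-1],[[-82,136,0],28,-1],[[-83,139,0],28.5,-1],[[-83,139,0],28.5,-1]]}}

```text
t: 12.0
tcp_pos: [0.5398, -0.2876, 0.473]
tool_rot: [0.996, -0.09, 0.001, 0.001]
force: [1.0, 0.0, -1.9]
finger_gap: 0.43
```

Call:
{"op": "servo_tool", "data": {"rows": [[[0,0,0],0,-1],[[0,0,0],0,-1]]}}

```text
t: 12.2
tcp_pos: [0.5399, -0.2868, 0.4725]
tool_rot: [0.996, -0.089, 0.001, 0.001]
force: [0.4, -0.0, -1.6]
finger_gap: 0.424
```

```bash
cat > look.py <<'E'
from h import *
import sys
T=np.array([[.985,-.175],[.175,.985]]); C=[.590,-.297]
a=snapshot('side'); W=pts(a); I=a['image']; n=sys.argv[1]
s=sense(); p=np.array(s['tcp_pos']); M=R.from_quat(s['tool_rot']).as_matrix(); print(s['t'],p.round(4),'yaw',np.degrees(np.arctan2(M[1,0],M[0,0])),'z',M[:,2].round(3),'tote',(T@(p[:2]-C)).round(4),'F',np.round(s['force'],1),'gap',s['finger_gap'])
for nm in('side','scene'):
  if nm!='side': a=snapshot(nm); W=pts(a); I=a['image']
  H=cv2.cvtColor(I,cv2.COLOR_BGR2HSV);h,S,v=[H[...,i].astype(int) for i in range(3)]
  near=np.hypot(W[...,0]-.54,W[...,1]+.287)<.08
  m=((h<5)|(h>174))&(S>150)&near&(W[...,2]>.07)
  zs=W[m][:,2]; print(nm,'red n',m.sum(),'z rng',np.percentile(zs,[2,98]).round(4))
  f=a['cam_to_world'];vd=np.array(f)[:2,3]
  for b in np.linspace(zs.min()+.01,zs.max()-.01,4):
    k=m&(abs(W[...,2]-b)<.006)
    if k.sum()>15:
      e=W[k][:,:2].mean(0); d=e-vd; e=e+.0175*d/np.linalg.norm(d); print('   axis est z',b.round(3),'tote',(T@(e-C)).round(4))
  o=(S>170)&(h>6)&(h<16)&near&(W[...,2]>.095)&(W[...,2]<.108); q=(W[o][:,:2]-C)@T.T; print('  orange',o.sum(),np.percentile(q,[1,99],axis=0).round(4).tolist())
  cv2.imwrite(f'pics/{n}_{nm}.png',I)
A=cv2.imread(f'pics/{n}_side.png')[60:260,230:450]; B=cv2.imread(f'pics/{n}_scene.png')[100:300,120:340]
cv2.imwrite(f'pics/{n}.png',cv2.resize(np.hstack([A,B]),(792,360)))
E
python3 look.py l1
python3 - <<'E'
from h import *
a=snapshot("wrist"); W=pts(a); I=a["image"]; H=cv2.cvtColor(I,cv2.COLOR_BGR2HSV); cv2.imwrite("pics/w9.png",I)
h,S=H[...,0].astype(int),H[...,1]; m=(S>170)&(h>6)&(h<16)&(W[...,2]>.096)&(W[...,2]<.108)
q=(W[m][:,:2]-[.59,-.297])@np.array([[.985,-.175],[.175,.985]]).T; print("wrist orange",m.sum(),np.percentile(q,[1,99],axis=0).round(4).tolist())
E
```

```text
12.25 [ 0.54   -0.2868  0.4727] yaw -10.207553994563973 z [ 0.001 -0.001 -1.   ] tote [-0.0511  0.0013] F [-0.7  0.6 -2.3] gap 0.42676284015723936
side red n 379 z rng [0.1858 0.2873]
   axis est z 0.185 tote [-0.0493  0.0043]
   axis est z 0.279 tote [-0.0508  0.0023]
  orange 149 [[-0.1021, -0.0337], [-0.0166, 0.0387]]
scene red n 344 z rng [0.185  0.2848]
   axis est z 0.189 tote [-0.0469  0.0032]
   axis est z 0.276 tote [-0.0486  0.0036]
  orange 110 [[-0.0908, -0.0314], [-0.0106, 0.0394]]
wrist orange 211 [[-0.0819, -0.0331], [-0.0157, 0.0354]]
```

View pics/l1.png

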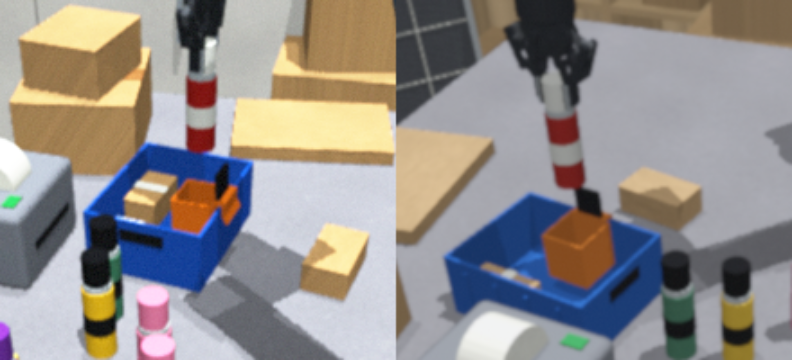

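The can hangs vertical above the cup: crop left (200,115) over (200,205). The offset is about 2–3 mm against 10 mm clearance, so I'll lower it.

Call:
{"op": "servo_tool", "data": {"rows": [[[0,0,8],0,-1],[[0,0,22],0,-1],[[0,0,40],0,-1],[[0,0,58],0,-1],[[0,0,76],0,-1],[[0,0,92],0,-1],[[0,0,104],0,-1],[[0,0,110],0,-1]]}}

```text
t: 13.15
tcp_pos: [0.54, -0.2868, 0.3614]
tool_rot: [0.996, -0.089, 0.0, 0.0]
force: [-0.4, -0.1, -2.4]
finger_gap: 0.432
```

Call:
{"op": "servo_tool", "data": {"rows": [[[0,0,6],0,-1],[[0,0,14],0,-1],[[0,0,22],0,-1],[[0,0,29],0,-1],[[0,0,35],0,-1],[[0,0,37],0,-1],[[0,0,37],0,-1]]}}

```text
t: 13.85
tcp_pos: [0.54, -0.2868, 0.324]
tool_rot: [0.996, -0.089, -0.0, 0.0]
force: [0.1, -0.7, -1.4]
finger_gap: 0.427
```

```bash
python3 look.py l2
```

```text
13.9 [ 0.5401 -0.2869  0.3244] yaw -10.203838702972979 z [ 0.    -0.001 -1.   ] tote [-0.0509  0.0012] F [ 0.1 -0.1 -2.3] gap 0.4251530258430578
side red n 184 z rng [0.103 0.139]
   axis est z 0.103 tote [-0.0481 -0.0005]
   axis est z 0.112 tote [-0.0516  0.0017]
   axis est z 0.122 tote [-0.0522  0.001 ]
   axis est z 0.131 tote [-0.0525  0.001 ]
  orange 119 [[-0.1014, -0.0256], [-0.0169, 0.0387]]
scene red n 171 z rng [0.1055 0.1387]
   axis est z 0.112 tote [-0.049   0.0021]
   axis est z 0.118 tote [-0.05   0.003]
   axis est z 0.124 tote [-0.0496  0.0035]
   axis est z 0.13 tote [-0.0495  0.0033]
  orange 60 [[-0.0898, -0.0306], [-0.0121, 0.0393]]
```

Call:
{"op": "servo_tool", "data": {"rows": [[[0,0,1],0,-1],[[0,0,2.5],0,-1],[[0,0,2.5],0,-1]]}}

```text
t: 14.25
tcp_pos: [0.5401, -0.2869, 0.3221]
tool_rot: [0.996, -0.089, 0.0, 0.0]
force: [0.3, -0.5, -2.8]
finger_gap: 0.431
```

Call:
{"op": "servo_tool", "data": {"rows": [[[0,0,1],0,-1],[[0,0,2],0,-1],[[0,0,2],0,-1]]}}

```text
t: 14.55
tcp_pos: [0.5402, -0.2869, 0.3203]
tool_rot: [0.996, -0.089, 0.0, 0.0]
force: [-0.8, 0.8, 0.5]
finger_gap: 0.426
```

Contact: the can's weight has gone off the wrist. I'll release slowly and retreat.

Call:
{"op": "servo_tool", "data": {"rows": [[[0,0,0],0,-0.1],[[0,0,0],0,0],[[0,0,0],0,0.2],[[0,0,0],0,0.4],[[0,0,0],0,0.4],[[0,0,-15],0,0.4],[[0,0,-45],0,0.4],[[0,0,-85],0,0.4]]}}

```text
t: 15.35
tcp_pos: [0.5396, -0.2865, 0.4042]
tool_rot: [0.996, -0.089, -0.002, -0.001]
force: [0.6, 0.5, -0.2]
finger_gap: 0.7
```

Call:
{"op": "servo_tool", "data": {"rows": [[[0,0,-40],0,0.4],[[0,0,-60],0,0.4],[[0,0,-60],0,0.4],[[0,0,-60],0,0.4]]}}

```text
t: 15.75
tcp_pos: [0.5395, -0.2865, 0.464]
tool_rot: [0.996, -0.089, -0.002, -0.001]
force: [0.3, -0.3, -0.2]
finger_gap: 0.7
```

```bash
python3 look.py l3
```

```text
15.8 [ 0.5394 -0.2864  0.4629] yaw -10.211257335303651 z [-0.005  0.004 -1.   ] tote [-0.0517  0.0016] F [ 0.3  0.3 -0.8] gap 0.6961831109540326
side red n 168 z rng [0.1003 0.135 ]
   axis est z 0.108 tote [-0.0498  0.0024]
   axis est z 0.115 tote [-0.0497  0.0023]
   axis est z 0.121 tote [-0.0491  0.0021]
   axis est z 0.127 tote [-0.0495  0.0025]
  orange 124 [[-0.1017, -0.0301], [-0.0172, 0.0389]]
scene red n 165 z rng [0.1011 0.1325]
   axis est z 0.109 tote [-0.0453  0.0021]
   axis est z 0.115 tote [-0.0458  0.0028]
   axis est z 0.12 tote [-0.0463  0.0038]
   axis est z 0.125 tote [-0.0464  0.0042]
  orange 74 [[-0.0914, -0.0302], [-0.0114, 0.0393]]
```

View pics/l3.png

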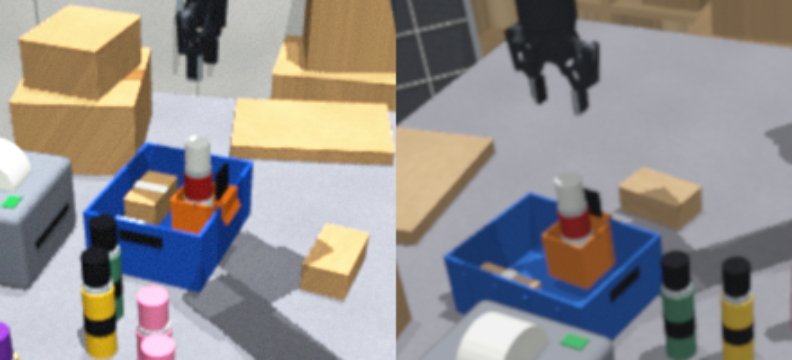

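The can stands upright in the hanging holder: (200,175) in the left crop, (570,220) in the right. The gripper is clear, so I'm handing in.

```bash
python3 -c "
from h import *
print(sign_off())"
```

```text
the job is handed in; nothing more can be done
None
```

The orange holder now hangs on the blue tote's robot-side wall, and the red can with the white cap stands upright in it. I handed the job in at about 15.8 s of the 72 s allowed. `sign_off()` gives no verdict, so success rests on my own checks.

- **Holder:** it went on without touching the wall until the lip seated, with about 3 N at contact, and I released it before fetching the can. By camera it hangs near tote x -50 mm, y +1 mm, with the lip top at 104 mm (expected 104). It looked level.
- **Red can:** I gripped it by the cap and lowered it until its weight came off the wrist. After release its axis is about 1–5 mm from the holder's middle. Its body top is at 133–135 mm, which puts its underside near the holder's floor.
- **Gripper:** it is about 140 mm above the release height, with no contact force.
- **Other objects:** I never touched them. The green and yellow cans look undisturbed in the last view, but I did not re-measure the tape, the carton or the meter.
- **Disagreement:** the scene and side cameras differ by about 3–4 mm on the can's x position (-46 and -49.5 mm). That is more than the 2 mm calibration suggests, but well inside the 22 mm allowed.

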